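# Load the terminal box in the test nest and lock it with the key

## Robot

A 6-joint arm with a two-finger parallel gripper is mounted at the origin on a cart in front of the work surface, level with it; the furniture and walls round the work are solid. World frame = base frame: x ahead of the robot, y to its left, z up, the work surface at z = 0. Lengths are in m, angles in degrees, forces in N, time in s.
With the tool pointing down it reaches from about 0.4 to 0.825 m from the base axis. Payload 7 kg.
Tool frame: the origin (TCP) lies on the centre line of the jaws, within the pads' length; the fingertips stand 14 mm ahead of it and the grasp point (between the pads) lies 5 mm behind it; z points along the fingers, y is the line along which they close (so a half turn about z gives the same grasp; the last joint's range is limited). The gripper opens to 88 mm and grips with 3 to 60 N. Pads are 19 mm wide; open, the fingers measure 130 mm over their backs; the gripper's body (78 mm by 193 mm) begins 47 mm behind the grasp point.
Start: joints at [16.507, 20.546, 0.682, 0, -70.136, -16.507], TCP at [0.675, -0, 0.241] pointing down, gripper open.
Joint ranges: [-176.03, 176.03], [-82.01, 121.73], [-58.28, 71.71], [-173.87, 95.51], [-174.79, -0.11], [-173.66, 173.66]. Speed limits (degrees/s): [136.94, 136.94, 172.46, 180, 180, 180].

## Interface

Orientations are given as [roll, pitch, yaw] about the fixed x, y, z axes, in that order (R = Rz(yaw) Ry(pitch) Rx(roll)).
In Python, from plant import r gives the robot as it stands.
- The arm moves only by the tool send_rows, never from a script. Its argument "steps" is a list of rows, each an object with "dp": the shift along the tool's x, y, z in mm, a list of three; "roll": the turn about the tool's z in rad; "jaw": the opening in per cent of the stroke, from 0 (shut) to 100 (fully open). In form: [{"dp": [tx, ty, tz], "roll": roll, "jaw": jaw}, ...]. A call has 1 to 5 rows; each row is the pose to reach, as a shift and turn from the pose commanded when the call began, along the tool's axes at that moment; what a row does not reach only later rows make up. A row lasts 1/8 s, in which the tool goes at most 62.5 mm and 10.7 degrees, less where a joint would pass 70% of its speed; a pose out of reach is approached as far as the arm can. A call with a gripper value outside its range is refused whole. The fingers move at their own pace and stop on an object; "newtons" is the grip in N (left out, the last holds). Time passes only in rows, so rows that repeat a pose let the fingers close. It gives the time, the measured TCP pose, the force, the opening and the grip force at its end, in the units of the state.
- r.get_state(): the state, without advancing time (a new reading comes with each control period).
- r.capture(name): name is "scene" or "side" or "wrist"; returns a dict with "image" (400x640x3 uint8, blue, green, red), "K" (3x3 intrinsics, pixels), "rvec" (rotation vector, rad) and "tvec" (3), from world to camera coordinates, as OpenCV has them. Camera axes: x right, y down, z forward; pixel columns grow to the right and rows downward; lengths in m; the calibration is good to about 2 mm. A picture is of the moment at which its call begins. There is no depth.
- r.close_job(): hands the job in; it is judged then, once.
The state is a dict: "time_s": time; "joints": joint angles; "qd": joint speeds; "joint_torque": joint torques, N m; "tcp_pos": TCP position; "eef_rot": TCP orientation; "contact_force": force on the tool from outside, world axes, zero at the start; "moment": the same for the moment, N m; "gripper_width": finger opening in m; "gripper_force": force on a finger pad.
Only numpy, scipy, OpenCV 4.12 (cv2) and the standard library are available. Lean on these libraries where they do the work, as an engineer would, in place of code of your own. Each camera call takes 0.05 s, during which the arm holds its last target. There are 200 camera calls.

## Task

Seat the cream terminal box flat and fully home in the pocket of the test nest, right way up, either way round. Then take the key with the flat rectangular head from the key rack, push it fully home into the keyway of the nest's lock, turn it clockwise (seen from above) to its stop so that the hold-down arm swings over the box, and leave the key in. Do not disturb the other two keys or the other things on the bench.

Things in the scene. Friction and masses are not known exactly. Their poses are not given: they have to be found in the camera images.
- terminal_box: cream terminal box on the bench, 42 x 75 mm (its x and y), 24 mm high with a narrower raised lid up to 32 mm; origin at the centre of its underside, z up. Grip it across the 42 mm width, below 24 mm; the raised lid is no grip. It and the plain white card packet, which is longer, lie at the two ends of the work, either way.
- pocket (a point): centre of the pocket's floor, 8 mm above the bench. Pocket inside 80.5 mm along its x and 46.5 mm along its y; black rims 8 mm thick, 11 mm high above the floor; the two long rims (beyond +y and -y) have a 40 mm gap in the middle for the fingers. x points along the plate to the lock post, z up.
- nest: test nest: fixed aluminium plate 210 (x) x 90 (y) x 8 mm, origin at the centre of its underside. It carries the pocket (centre at x = -46 mm) and a grey post (axis at x = +60 mm) with the brass lock barrel. Nest and key rack stand side by side, either way.
- keyway (a point): centre of the keyway's mouth, on the axis in the flat top of the lock barrel (48 mm diameter), 88 mm above the bench. Slot 27 mm along this point's x, 11 mm along its y, 44 mm deep, mouth chamfered. z up; the point turns with the barrel. The barrel's dark hold-down arm points along this point's -y, reaches 91 mm from the axis, is 18 mm wide, 44 to 52 mm above the bench.
- lock_barrel (a joint): angle of the lock barrel, rad: 0 unlocked (arm across the plate, point x along the pocket's x), grows clockwise seen from above to its stop at 1.45 (arm over the pocket, pointing back along it). Starts at 0 to 0.3. Stiff enough to stay where it is left (about 0.05 N m).
- paddle_key: steel key with a flat rectangular head, blade down in any of the rack's sockets. Origin at the blade's tip, z up. Blade 24 (x) x 8 (y) mm, 40 mm long, last 4 mm smaller; round shoulder 32 mm wide at 40 to 48 mm; head at 48 to 94 mm, 46 mm wide (x), 12 mm thick (y), gripped across its thickness. Same after half a turn. Fully home, its shoulder rests on the barrel's top.
- key_rack: fixed wooden block with three sockets, 214 mm (its x) x 58 mm (its y) x 50 mm high, origin at the centre of its underside. Sockets at x = -70, 0 and +70 mm, 27 x 11 mm, 45 mm deep, long side along the rack's x; the keys stand in them up to the shoulder.
- bar_key: another key in the rack, with a T-shaped head (a round cross bar 64 mm long), 92 mm high over all: leave it alone. Origin at the blade's tip.
- knob_key: another key in the rack, with a round knob head of 38 mm diameter, 93 mm high over all: leave it alone. Origin at the blade's tip.
- card_packet: plain white card packet, 50 x 86 x 24 mm, bystander; origin under its centre.
- capacitor: upright grey capacitor with a black top, 38 mm diameter, 114 mm high, between nest and rack, bystander; origin under its centre.
- glue_bottle: upright green glue bottle with a red nozzle, 42 mm diameter, 129 mm high, behind the work, bystander; origin under its centre.
- tape_roll: roll of masking tape lying flat, 96 mm diameter, 25 mm high, near the front edge, bystander; origin under its centre.
- circuit_board: green circuit board, 50 x 85 x 24 mm, near the front edge, bystander; origin under its centre.
- wrench: small spanner lying flat, 25 x 116 x 7 mm, near the front edge, bystander; origin under its centre.
- spray_can: tall white spray can, 56 mm diameter, 218 mm high, at the back right, bystander; origin under its centre.
Mind the look-alikes: they are no part of the job. Leave any brown look-alike of the paddle_key alone.

How it is judged (in metres and radians):
On the way, in this order (a step that is already met when the one before it is completed fails the run):
1. the terminal box lies flat and fully home in the pocket, released (horizontal distance between terminal_box and pocket below 0.006 m and z of terminal_box in the frame of pocket between -0.003 and 0.003 m and angle between terminal_box's own z axis and vertical below 0.05 rad and angle between the y axis of terminal_box and the x axis of pocket, either way round below 0.12 rad and contact force between terminal_box and the fingers below 0.3 N), for 0.2 s.
2. the paddle key is fully home in the keyway, the lock not yet turned (barrel below 0.6 rad) (horizontal distance between paddle_key and keyway below 0.005 m and z of paddle_key in the frame of keyway between -0.044 and -0.037 m and angle between paddle_key's own z axis and vertical below 0.08 rad and value of joint lock_barrel below 0.6 rad), for 0.1 s.
At the end, for the whole second after the job is handed in: Terminal box in the pocket: within 6 mm sideways, 3 mm in height, tilt under 0.05 rad, square within 0.12 rad. Paddle key in the keyway: tip 37 to 44 mm below the mouth, within 5 mm of the axis, tilt under 0.08 rad. Lock turned past 1.25 rad; both at rest; bystanders in place (horizontal distance between terminal_box and pocket below 0.006 m and z of terminal_box in the frame of pocket between -0.003 and 0.003 m and angle between terminal_box's own z axis and vertical below 0.05 rad and angle between the y axis of terminal_box and the x axis of pocket, either way round below 0.12 rad and horizontal distance between paddle_key and keyway below 0.005 m and z of paddle_key in the frame of keyway between -0.044 and -0.037 m and angle between paddle_key's own z axis and vertical below 0.08 rad and value of joint lock_barrel above 1.25 rad and linear speed of each of paddle_key, terminal_box below 0.02 m/s); the robot touches nothing.
It fails at once if another key in the rack is moved by more than 20 mm (distance of any of bar_key, knob_key from where it was at the start of the episode above 0.02 m).
It fails at once if a bystander on the bench is moved by more than 30 mm (distance of any of card_packet, capacitor, glue_bottle, tape_roll, circuit_board, wrench, spray_can from where it was at the start of the episode above 0.03 m).
It also fails if it takes over 72 s, if anything falls off the work surface, if the arm or the gripper's body presses on something with over 40 N, if the wrist force passes 120 N, or if a joint passes its speed limit or range.

## Working session

There is one attempt and no reset: what is moved stays moved. The work goes in short steps, Python scripts to look and compute and a tool call to move; the robot and the scene stay as the last step left them, time stands still between calls to the robot, and variables do not carry over. Pictures are saved under pics/ and viewed, at most 11 in all, crops included, and the job is handed in when it is done.

Besides the shell and the picture viewer there is one more tool, called after ">>>" in YAML: its name, and indented under it one key for each argument. send_rows: Moves the arm, as the interface text tells. Its arguments: {"type":"object","properties":{"steps":{"type":"array","items":{"type":"object","properties":{"dp":{"type":"array","items":{"type":"number"}},"roll":{"type":"number"},"jaw":{"type":"number"}}}},"newtons":{"type":"number"}},"required":["steps"]}

```bash
mkdir -p pics; ls; cat > h.py <<'E'
import numpy as np, cv2
from plant import r
def cap(n):
    c=r.capture(n); c['R']=cv2.Rodrigues(np.array(c['rvec'],float))[0]; c['t']=np.array(c['tvec'],float).ravel(); c['K']=np.array(c['K'],float); return c
def ray(c,uv):
    d=c['R'].T@np.linalg.inv(c['K'])@np.array([uv[0],uv[1],1.]); o=-c['R'].T@c['t']; return o,d
def onz(c,uv,z):
    o,d=ray(c,uv); return o+d*(z-o[2])/d[2]
def proj(c,p):
    q=c['K']@(c['R']@np.array(p,float)+c['t']); return q[:2]/q[2]
E
python3 - <<'E'
from h import *
for n in ['scene','side']:
    c=cap(n); cv2.imwrite(f'pics/{n}0.png',c['image']); print(n,-c['R'].T@c['t'],c['K'][0,0])
    np.savez(f'{n}0.npz',**{k:c[k] for k in('image','K','R','t')})
print(r.get_state())
E
```

```text
pics
scene [-0.18211688 -0.67165119  0.94529372] 402.8152608008193
side [0.13369155 0.83183217 0.77725596] 406.6076334554186
{'time_s': 0.1, 'joints': array([ 1.65076187e+01,  2.05866061e+01,  6.41333388e-01, -1.68434116e-02,
       -7.01342426e+01, -1.65056891e+01]), 'qd': array([ 0.01823148, -0.14297706,  0.06803495, -0.10974732, -0.01384912,
       -0.02293731]), 'joint_torque': array([-1.42273191e-03, -5.84165347e+01,  2.93752134e+01,  7.01551259e+00,
        1.01412315e-02, -6.66964229e-05]), 'tcp_pos': array([ 6.74614572e-01, -1.29778783e-05,  2.39744891e-01]), 'eef_rot': array([ 1.79919262e+02, -7.41067155e-03, -9.00037998e+01]), 'contact_force': array([1.27308202, 0.38186143, 0.25451642]), 'moment': array([-0.05467189, -0.0441969 ,  0.01692815]), 'gripper_force': 0.0, 'gripper_width': 0.08767193643369732}
```

View pics/scene0.png

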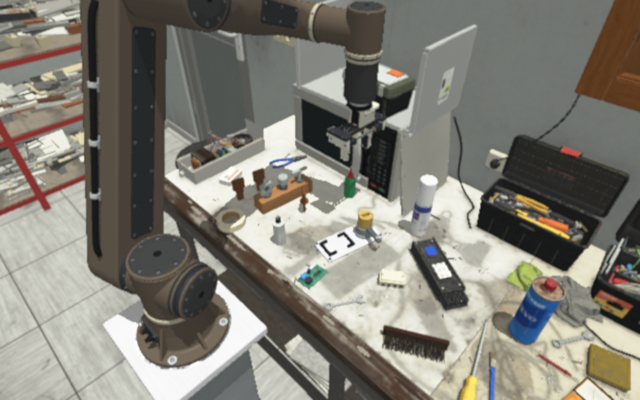

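View pics/side0.png

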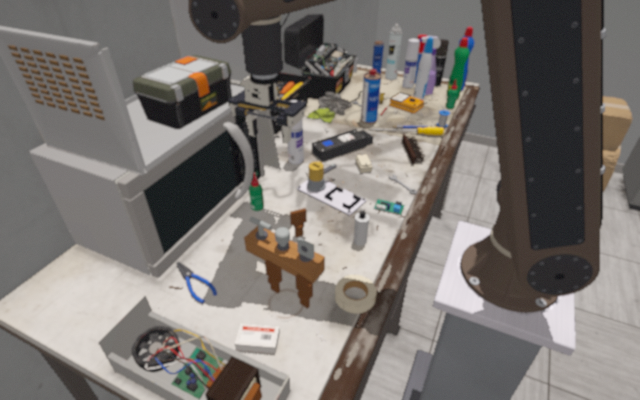

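The scene view shows the box at about (391,278), the nest pocket at (337,246), the lock at (365,220) and the rack at (283,193). Next I compute rough positions and build one enlarged composite.

```bash
python3 - <<'E'
from h import *
s=dict(np.load('scene0.npz'));d=dict(np.load('side0.npz'))
for nm,c,uv,z in [('box',s,(391,278),.028),('boxside',d,(363,163),.028),('pocket',s,(337,246),.015),('lock',s,(365,211),.088),('lockside',d,(316,166),.088),('rackL',s,(258,200),.05),('rackR',s,(311,184),.05),('padd',d,(305,244),.1),('rackside',d,(285,248),.05)]: print(nm,onz(c,uv,z).round(3))
w=cap('wrist'); np.savez('wrist0.npz',**{k:w[k] for k in('image','K','R','t')}); print(-w['R'].T@w['t'], w['K'][0,0])
a=cv2.resize(s['image'][160:300,220:420],(800,560),interpolation=3)[:, :]
b=cv2.resize(d['image'][140:290,230:420],None,fx=2.1,fy=2,interpolation=3)
cv2.imwrite('pics/comp.png',np.vstack([np.hstack([cv2.resize(a,(400,300)),cv2.resize(b,(400,300))]),np.hstack([cv2.resize(w['image'],(480,300)),np.zeros((300,320,3),np.uint8)])]))
E
```

```text
box [ 0.487 -0.308  0.028]
boxside [ 0.495 -0.286  0.028]
pocket [ 0.48  -0.106  0.015]
lock [ 0.602 -0.112  0.088]
lockside [ 0.591 -0.118  0.088]
rackL [0.423 0.21  0.05 ]
rackR [0.613 0.144 0.05 ]
padd [0.46  0.215 0.1  ]
rackside [0.524 0.204 0.05 ]
[ 0.67606549 -0.07193739  0.3842197 ] 318.4107908331743
```

View pics/comp.png

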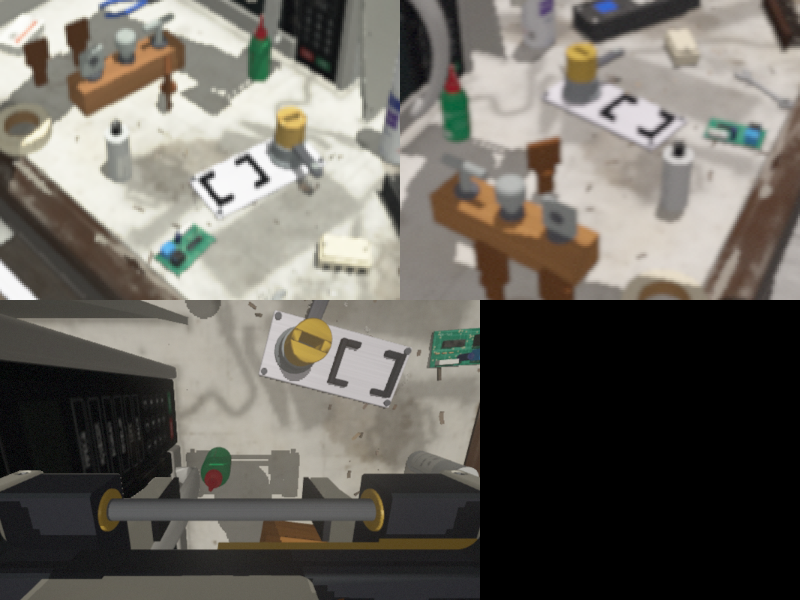

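The grey flat-head key stands at the rack end nearest the robot, about (0.46, 0.21). The brown ones are decoys. The wrist view shows the nest with the lock on its far-x side. I'll move over toward the box for a closer look.

>>> send_rows:
  steps:
    - {"dp": [40,42,0],"roll": 0,"jaw": 100}
    - {"dp": [85,87,0],"roll": 0,"jaw": 100}
    - {"dp": [130,130,0],"roll": 0,"jaw": 100}
    - {"dp": [170,170,0],"roll": 0,"jaw": 100}
    - {"dp": [170,170,0],"roll": 0,"jaw": 100}

```text
time_s: 0.78
tcp_pos: [0.5023, -0.172, 0.241]
eef_rot: [-180.0, 0.0, -90.2]
contact_force: [0.7, 0.5, -0.6]
gripper_width: 0.0875
gripper_force: 0.0
```

```bash
python3 - <<'E'
from h import *
w=cap('wrist'); np.savez('wrist1.npz',**{k:w[k] for k in('image','K','R','t')}); print(r.get_state()['tcp_pos'],r.get_state()['eef_rot'])
cv2.imwrite('pics/w1.png',w['image'])
w0=dict(np.load('wrist0.npz')); cv2.imwrite('pics/w1.png',np.vstack([w['image'],w0['image'][:200]]))
print(onz(w,(320,200),0))
E
```

```text
[ 0.50387257 -0.17112945  0.24107474] [-1.79947263e+02  4.50539651e-03 -9.01304950e+01]
[ 0.50523079 -0.14149751  0.        ]
```

View pics/w1.png

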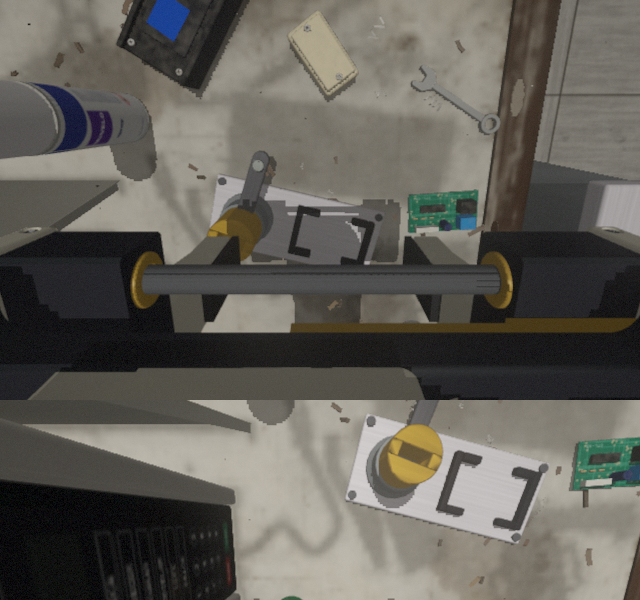

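w1 shows the box with its centre near (322,54), the lock arm at (258,175) and the pocket rims at (335,235). In w0 (lower part) the pocket spans about (440–540, 50–130) and the slot is at (415,53). Measuring by masks.

```bash
python3 - <<'E'
from h import *
w1=dict(np.load('wrist1.npz'));w0=dict(np.load('wrist0.npz'))
def rect(c,m,z,nm):
    cs=cv2.findContours(m,cv2.RETR_EXTERNAL,cv2.CHAIN_APPROX_NONE)[0]
    pts=np.vstack([k for k in cs if cv2.contourArea(k)>40])[:,0]
    P=np.array([onz(c,p,z)[:2] for p in pts]).astype(np.float32)
    (cx,cy),(a,b),an=cv2.minAreaRect(P*1000)
    print(nm,round(cx,1),round(cy,1),'size',round(a,1),round(b,1),'ang of a-side',round(an,1))
def msk(c,roi,f):
    x0,y0,x1,y1=roi; m=np.zeros(c['image'].shape[:2],np.uint8)
    m[y0:y1,x0:x1]=f(c['image'][y0:y1,x0:x1]).astype(np.uint8)*255
    return m
hsv=lambda i: cv2.cvtColor(i,cv2.COLOR_BGR2HSV).astype(int)
f=lambda i:(hsv(i)[...,1]>45)&(hsv(i)[...,2]>110)
m=cv2.morphologyEx(msk(w1,(275,2,370,110),f),cv2.MORPH_OPEN,np.ones((3,3)))
cv2.imwrite('pics/m.png',m); rect(w1,m,.024,'box')
dk=lambda i:i.max(2)<75
m=msk(w0,(440,45,540,135),dk); n,l,s,_=cv2.connectedComponentsWithStats(m)
print(s[:,4]); m2=np.isin(l,[i for i in range(1,n) if s[i,4]>150]).astype(np.uint8)*255
rect(w0,m2,.019,'rims z19 (exp 96.5x62.5)')
pl=msk(w0,(330,0,560,160),lambda i:(hsv(i)[...,1]<18)&(hsv(i)[...,2]>150))
pl=cv2.morphologyEx(pl,cv2.MORPH_OPEN,np.ones((3,3))); n,l,s,_=cv2.connectedComponentsWithStats(pl)
k=1+s[1:,4].argmax(); rect(w0,(l==k).astype(np.uint8)*255,.008,'plate')
C=np.array([onz(w0,p,.008)[:2] for p in [(368,16),(550,65),(517,143),(347,99)]]); print('corners',C.mean(0),C.round(3).tolist())
br=msk(w0,(380,20,450,90),lambda i:(hsv(i)[...,0]<30)&(hsv(i)[...,0]>15)&(hsv(i)[...,1]>130))
# barrel top : slot dark pixels inside
sl=msk(w0,(395,38,435,70),lambda i:i.max(2)<115); 
n,l,s,cn=cv2.connectedComponentsWithStats(sl); print(s.tolist(),cn.tolist())
k=1+s[1:,4].argmax(); rect(w0,(l==k).astype(np.uint8)*255,.088,'slot')
big=np.vstack([w0['image'][0:160,320:570]]); 
cv2.imwrite('pics/c.png',np.vstack([cv2.resize(big,(750,480),interpolation=2)]))
E
```

```text
box 501.4 -305.6 size 41.7 74.5 ang of a-side 35.9
[254783    158    126      1      1      1    855      1      2      1
      3      1      2      1      1      1     58      2      1      1]
rims z19 (exp 96.5x62.5) 494.3 -97.9 size 64.0 97.5 ang of a-side 76.6
plate 517.0 -103.4 size 89.2 150.1 ang of a-side 76.4
corners [ 0.53622727 -0.10710584] [[0.626, -0.173], [0.425, -0.125], [0.447, -0.041], [0.647, -0.09]]
[[0, 0, 640, 400, 255581], [398, 42, 34, 22, 415], [426, 63, 2, 4, 4]] [[319.34573775045874, 199.73965200856088], [413.4746987951807, 53.209638554216866], [426.25, 64.5]]
slot 596.0 -122.4 size 11.5 26.8 ang of a-side 71.0
```

```bash
python3 - <<'E'
from h import *
s=dict(np.load('scene0.npz'));d=dict(np.load('side0.npz'))
# composite a: 200x140 crop->400x300 ; b: 190x150->400x300
A=lambda x,y:(220+x/2,160+y*140/300); B=lambda x,y:(230+(x-400)*190/400,140+y/2)
for nm,a,b,z in [('cap top',A(116,124),B(680,148),.114),('glue cap base',A(258,72),B(456,132),.01),('paddle head top',A(92,46),B(562,196),.092),('knob',A(125,34),B(512,182),.09),('bar',A(158,20),B(465,160),.09),('browndecoy',A(168,65),B(543,145),.09),('spray top',(428,180),(297,107),.215)]:
    print(nm,onz(s,a,z).round(3),onz(d,b,z).round(3))
E
```

```text
cap top [0.369 0.039 0.114] [0.37  0.067 0.114]
glue cap base [0.706 0.041 0.01 ] [0.709 0.05  0.01 ]
paddle head top [0.476 0.226 0.092] [0.469 0.186 0.092]
knob [0.539 0.212 0.09 ] [0.535 0.187 0.09 ]
bar [0.607 0.199 0.09 ] [0.608 0.176 0.09 ]
browndecoy [0.536 0.1   0.09 ] [0.536 0.107 0.09 ]
spray top [ 0.725 -0.241  0.215] [ 0.709 -0.225  0.215]
```

>>> send_rows:
  steps:
    - {"dp": [35,0,20],"roll": -0.16,"jaw": 100}
    - {"dp": [80,1,50],"roll": -0.32,"jaw": 100}
    - {"dp": [115,1,90],"roll": -0.48,"jaw": 100}
    - {"dp": [134,1,130],"roll": -0.63,"jaw": 100}
    - {"dp": [134,1,165],"roll": -0.63,"jaw": 100}

```text
time_s: 1.45
tcp_pos: [0.5044, -0.3047, 0.0733]
eef_rot: [180.0, 0.0, -53.8]
contact_force: [-0.4, 1.0, -0.0]
gripper_width: 0.0878
gripper_force: 0.0
```

>>> send_rows:
  steps:
    - {"dp": [-1,3,25],"roll": 0,"jaw": 100}
    - {"dp": [-1,3,50],"roll": 0,"jaw": 100}
    - {"dp": [-1,3,57],"roll": 0,"jaw": 100}
    - {"dp": [-1,3,57],"roll": 0,"jaw": 40}
    - {"dp": [-1,3,57],"roll": 0,"jaw": 30}
  newtons: 30

```text
time_s: 2.08
tcp_pos: [0.502, -0.305, 0.0195]
eef_rot: [-179.9, -0.1, -53.9]
contact_force: [-0.2, 0.0, -0.7]
gripper_width: 0.0732
gripper_force: 0.0
```

>>> send_rows:
  steps:
    - {"dp": [0,0,0],"roll": 0,"jaw": 30}
    - {"dp": [0,0,0],"roll": 0,"jaw": 30}
    - {"dp": [0,0,0],"roll": 0,"jaw": 30}

```text
time_s: 2.45
tcp_pos: [0.5011, -0.3051, 0.0189]
eef_rot: [-180.0, -0.0, -53.9]
contact_force: [-0.9, -0.4, -0.3]
gripper_width: 0.0433
gripper_force: 0.6
```

>>> send_rows:
  steps:
    - {"dp": [0,0,0],"roll": 0,"jaw": 30}
    - {"dp": [0,0,0],"roll": 0,"jaw": 30}
    - {"dp": [0,0,-30],"roll": 0,"jaw": 30}
    - {"dp": [0,0,-70],"roll": 0,"jaw": 30}
    - {"dp": [0,0,-70],"roll": 0,"jaw": 30}

```text
time_s: 3.08
tcp_pos: [0.503, -0.3056, 0.0915]
eef_rot: [-179.8, -0.3, -53.9]
contact_force: [-0.5, -0.1, -1.6]
gripper_width: 0.0418
gripper_force: 30.0
```

>>> send_rows:
  steps:
    - {"dp": [-30,-20,-5],"roll": -0.1,"jaw": 30}
    - {"dp": [-70,-46,-10],"roll": -0.26,"jaw": 30}
    - {"dp": [-110,-72,-10],"roll": -0.42,"jaw": 30}
    - {"dp": [-150,-98,-10],"roll": -0.58,"jaw": 30}
    - {"dp": [-174,-114,-10],"roll": -0.707,"jaw": 30}

```text
time_s: 3.7
tcp_pos: [0.4898, -0.0954, 0.0978]
eef_rot: [180.0, 0.1, -13.1]
contact_force: [0.3, 0.2, -0.2]
gripper_width: 0.0418
gripper_force: 30.0
```

```bash
python3 - <<'E'
from h import *
for i in range(3): w=cap('wrist')
s=r.get_state(); print(s['tcp_pos'],s['eef_rot'])
np.savez('wrist2.npz',**{k:w[k] for k in('image','K','R','t')})
for n in ['box','rims']: pass
c=cap('scene'); d=cap('side')
np.savez('scene2.npz',**{k:c[k] for k in('image','K','R','t')});np.savez('side2.npz',**{k:d[k] for k in('image','K','R','t')})
u=lambda c,p,x,y:cv2.resize(c['image'][int(p[1])-y:int(p[1])+y,int(p[0])-x:int(p[0])+x],(400,300),interpolation=2)
cv2.imwrite('pics/w2.png',np.vstack([cv2.resize(w['image'],(480,300)),]) if 0 else np.vstack([np.hstack([u(c,proj(c,[.5,-.1,.04]),60,45),u(d,proj(d,[.5,-.1,.04]),60,45)]),cv2.resize(w['image'][:240],(800,300))]))
E
```

```text
[ 0.49013715 -0.09602098  0.09795376] [ 1.79993466e+02  5.23045495e-02 -1.32722661e+01]
```

View pics/w2.png

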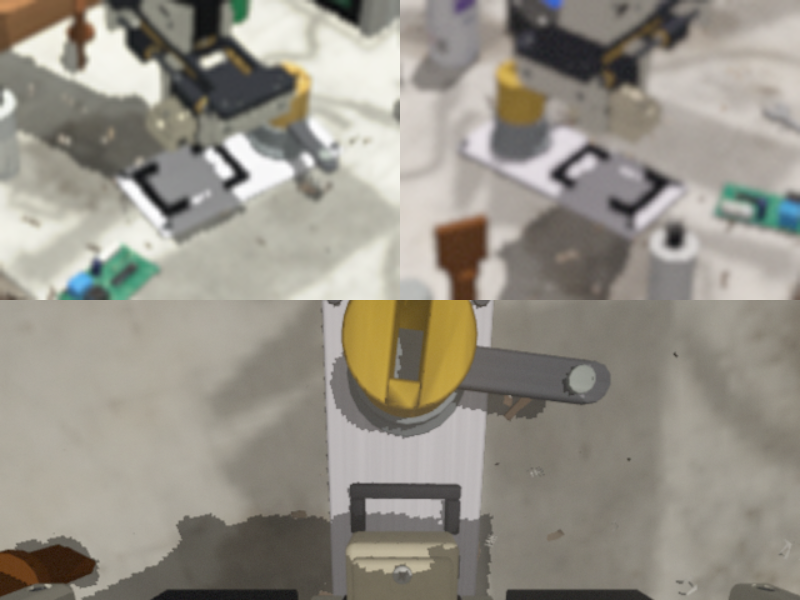

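The wrist view shows the box held level, with the front and side rims ahead of it. The front bar runs about (280–369, 148) in full pixels. Now a refined pocket measurement from this close view.

```bash
python3 - <<'E'
from h import *
w=dict(np.load('wrist2.npz')); g=w['image'].max(2).astype(int)
def runs(a): 
    i=np.flatnonzero(a); return [] if len(i)==0 else [(s[0],s[-1]) for s in np.split(i,np.flatnonzero(np.diff(i)>2)+1) if len(s)>3]
for row in (151,154): print(row,runs(g[row,260:390]<95),'+260')
for col in (300,325,350): print(col,runs(g[135:180,col]<95),'+135')
T=np.array([.4901,-.0960]); a=np.radians(-13.3); X=np.array([np.cos(a),np.sin(a)]); Y=np.array([-X[1],X[0]])
row=[q for q in runs(g[152,260:390]<95) if q[1]-q[0]>60]
if row:
    L=onz(w,(260+row[0][0],152),.019)[:2];Rr=onz(w,(260+row[0][1]+1,152),.019)[:2]
    print('bar width',np.linalg.norm(L-Rr),'mid rel TCP (nest axes)',(((L+Rr)/2-T)@X*1e3).round(1),(((L+Rr)/2-T)@Y*1e3).round(1))
for col in (300,325,350):
    q=runs(g[135:180,col]<95)
    for e in q: print(col,[((onz(w,(col,135+v),.019)[:2]-T)@X*1e3).round(1) for v in (e[0],e[1]+1)])
l0=onz(w,(281,160),.019)[:2]; 
gg=cv2.cvtColor(w['image'],cv2.COLOR_BGR2HSV); print('box row',[runs(gg[r,250:400,1]>35) for r in (196,205)])
# slot: brown/dark inside brass
o=[((onz(w,p,.019)[:2]-T)@Y*1e3).round(1) for p in [(280,150),(280,180),(369,150),(369,180)]]; print(o)
E
```

```text
151 [(np.int64(20), np.int64(107))] +260
154 [(np.int64(20), np.int64(107))] +260
300 [(np.int64(12), np.int64(23))] +135
325 [(np.int64(12), np.int64(23))] +135
350 [(np.int64(13), np.int64(23))] +135
bar width 0.06133261534429802 mid rel TCP (nest axes) 47.7 -1.1
300 [np.float64(51.1), np.float64(42.8)]
325 [np.float64(51.2), np.float64(42.9)]
350 [np.float64(50.6), np.float64(42.9)]
box row [[(np.int64(1), np.int64(13)), (np.int64(28), np.int64(115))], [(np.int64(0), np.int64(13)), (np.int64(27), np.int64(116))]]
[np.float64(29.5), np.float64(30.1), np.float64(-32.4), np.float64(-33.4)]
```

>>> send_rows:
  steps:
    - {"dp": [2.6,1.3,20],"roll": 0,"jaw": 30}
    - {"dp": [2.6,1.3,40],"roll": 0,"jaw": 30}
    - {"dp": [2.6,1.3,52],"roll": 0,"jaw": 30}
    - {"dp": [2.6,1.3,52],"roll": 0,"jaw": 30}
    - {"dp": [2.6,1.3,52],"roll": 0,"jaw": 30}

```text
time_s: 4.58
tcp_pos: [0.4932, -0.0993, 0.047]
eef_rot: [-180.0, -0.0, -13.4]
contact_force: [0.2, 0.5, -1.1]
gripper_width: 0.0417
gripper_force: 30.0
```

```bash
python3 - <<'E'
from h import *
P=[];
for i in range(4): w=cap('wrist'); P.append(r.get_state()['tcp_pos'])
print(np.mean(P,0),r.get_state()['eef_rot'])
cv2.imwrite('pics/w3.png',cv2.resize(w['image'][60:300,200:450],(750,600)))
E
```

```text
[ 0.4932846  -0.09909066  0.04720375] [-1.79972125e+02 -6.46336753e-02 -1.33961719e+01]
```

View pics/w3.png

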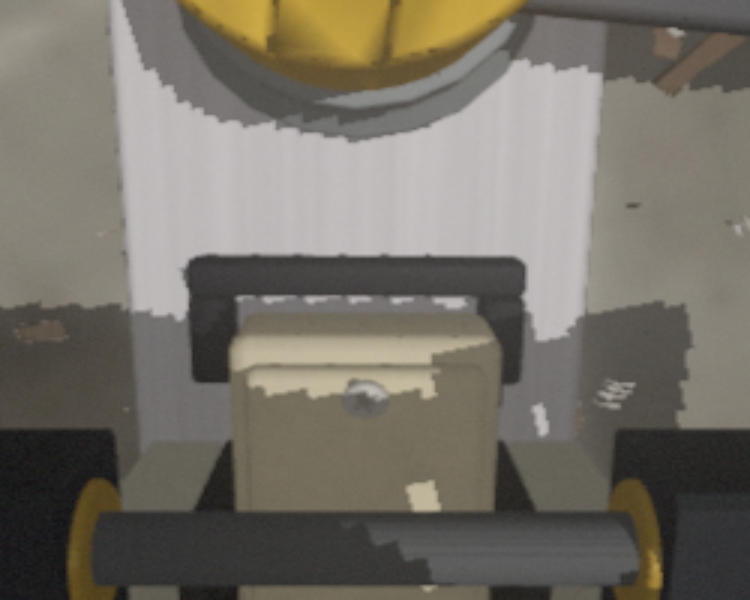

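Box aligned to within ~1.3 mm, slightly to image right (tool +y). Correcting and descending.

>>> send_rows:
  steps:
    - {"dp": [-0.8,-1.2,0],"roll": 0,"jaw": 30}
    - {"dp": [-0.8,-1.2,7],"roll": 0,"jaw": 30}
    - {"dp": [-0.8,-1.2,14],"roll": 0,"jaw": 30}
    - {"dp": [-0.8,-1.2,20],"roll": 0,"jaw": 30}
    - {"dp": [-0.8,-1.2,21],"roll": 0,"jaw": 30}

```text
time_s: 5.4
tcp_pos: [0.4923, -0.0978, 0.0261]
eef_rot: [180.0, 0.0, -13.4]
contact_force: [-7.8, 2.8, 24.0]
gripper_width: 0.0417
gripper_force: 30.0
```

>>> send_rows:
  steps:
    - {"dp": [0,0,0],"roll": 0,"jaw": 30}
    - {"dp": [0,0,0],"roll": 0,"jaw": 30}

```text
time_s: 5.65
tcp_pos: [0.4923, -0.0978, 0.0262]
eef_rot: [180.0, -0.0, -13.4]
contact_force: [-4.5, 2.0, 13.5]
gripper_width: 0.042
gripper_force: 30.0
```

>>> send_rows:
  steps:
    - {"dp": [0,0,-0.5],"roll": 0,"jaw": 65}
    - {"dp": [0,0,-0.5],"roll": 0,"jaw": 65}
    - {"dp": [0,0,-0.5],"roll": 0,"jaw": 65}
    - {"dp": [0,0,-20],"roll": 0,"jaw": 65}
    - {"dp": [0,0,-60],"roll": 0,"jaw": 65}

```text
time_s: 6.28
tcp_pos: [0.491, -0.0979, 0.0846]
eef_rot: [179.9, 0.2, -13.4]
contact_force: [0.6, 0.3, 0.3]
gripper_width: 0.0571
gripper_force: 0.0
```

>>> send_rows:
  steps:
    - {"dp": [0,0,-60],"roll": 0,"jaw": 65}
    - {"dp": [0,0,-115],"roll": 0,"jaw": 65}
    - {"dp": [-10,0,-130],"roll": 0,"jaw": 65}
    - {"dp": [-20,0,-130],"roll": 0,"jaw": 65}
    - {"dp": [-20,0,-130],"roll": 0,"jaw": 65}

```text
time_s: 6.9
tcp_pos: [0.4712, -0.093, 0.214]
eef_rot: [180.0, 0.1, -13.4]
contact_force: [-0.1, -1.2, 0.8]
gripper_width: 0.0565
gripper_force: 0.0
```

```bash
python3 - <<'E'
from h import *
w=cap('wrist'); s=r.get_state(); print(s['time_s'],s['tcp_pos'],s['eef_rot'],s['joints'])
np.savez('wrist4.npz',**{k:w[k] for k in('image','K','R','t')})
cv2.imwrite('pics/w4.png',w['image'])
E
```

```text
6.95 [ 0.47167729 -0.09307477  0.21397097] [ 1.79951963e+02  1.44782366e-01 -1.33805343e+01] [ 1.23332580e+01  3.29266162e+00 -2.52242263e+01 -2.22035841e-02
 -6.16344008e+01  6.42968430e+01]
```

View pics/w4.png

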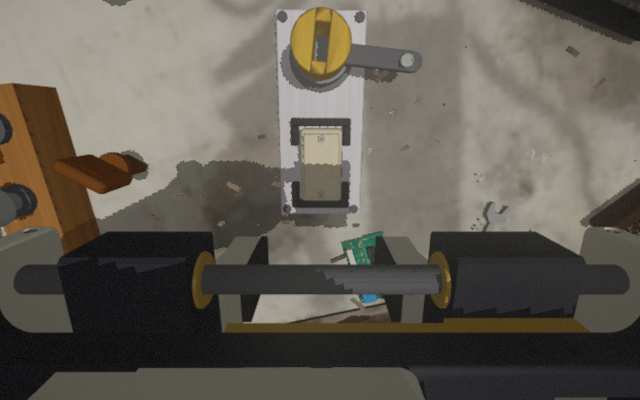

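The box sits in the pocket, centred at (321,165) between the rims; the slot is at (321,40). Now to the rack.

>>> send_rows:
  steps:
    - {"dp": [-15,-40,-10],"roll": 0,"jaw": 65}
    - {"dp": [-45,-90,-20],"roll": 0,"jaw": 65}
    - {"dp": [-75,-140,-26],"roll": 0,"jaw": 65}
    - {"dp": [-105,-190,-26],"roll": 0,"jaw": 65}
    - {"dp": [-130,-235,-26],"roll": 0,"jaw": 65}

```text
time_s: 7.58
tcp_pos: [0.3998, 0.1672, 0.2405]
eef_rot: [179.9, 0.1, -13.4]
contact_force: [1.6, 0.9, -0.2]
gripper_width: 0.0572
gripper_force: 0.0
```

>>> send_rows:
  steps:
    - {"dp": [-29,-38,0],"roll": 0,"jaw": 65}
    - {"dp": [-29,-38,0],"roll": 0,"jaw": 65}
    - {"dp": [-29,-38,0],"roll": 0,"jaw": 65}

```text
time_s: 7.95
tcp_pos: [0.3812, 0.2091, 0.2404]
eef_rot: [179.9, 0.1, -13.3]
contact_force: [0.1, -0.9, -0.0]
gripper_width: 0.0571
gripper_force: 0.0
```

```bash
python3 - <<'E'
from h import *
w=cap('wrist'); s=r.get_state(); print(s['time_s'],s['tcp_pos'],s['eef_rot'],s['joints'])
np.savez('wrist5.npz',**{k:w[k] for k in('image','K','R','t')})
print(onz(w,(320,100),.1))
cv2.imwrite('pics/w5.png',w['image'])
E
```

```text
8.0 [0.38137184 0.20870605 0.24064314] [ 1.79893658e+02  4.51478517e-02 -1.34027107e+01] [ 5.48664390e+01 -2.83099446e+00 -2.77012405e+01 -2.82615198e-03
 -6.52452545e+01  2.17320782e+01]
[0.46416003 0.18987288 0.1       ]
```

View pics/w5.png

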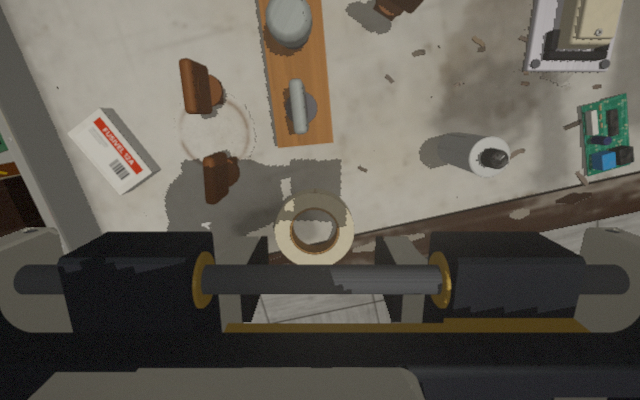

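w5: the paddle key's flat head top is the bright strip from (296,80) to (301,133), with its shoulder to the right. The knob key is at (289,20) and the brown decoys at (197,85) and (218,177).

```bash
python3 - <<'E'
from h import *
w=dict(np.load('wrist5.npz')); im=w['image']; h=cv2.cvtColor(im,cv2.COLOR_BGR2HSV).astype(int)
print([ [tuple(int(q) for q in h[y,x]) for x in (285,292,297,302,307,312,316,321)] for y in (92,105,120)])
for thr in (130,):
  m=np.zeros(im.shape[:2],np.uint8); m[70:140,280:325]=((h[70:140,280:325,1]<60)&(h[70:140,280:325,2]>thr))*255
  m=cv2.morphologyEx(m,cv2.MORPH_OPEN,np.ones((3,3)))
  n,l,s,cn=cv2.connectedComponentsWithStats(m); k=1+s[1:,4].argmax(); print(thr,s[k],cn[k])
  c=max(cv2.findContours((l==k).astype(np.uint8),0,cv2.CHAIN_APPROX_NONE)[0],key=len)[:,0]
  P=np.array([onz(w,p,.104)[:2] for p in c],np.float32)*1000; print(cv2.minAreaRect(P))
wd=np.zeros(im.shape[:2],np.uint8); wd[0:150,255:340]=((h[0:150,255:340,1]>90)&(h[0:150,255:340,0]<22)&(h[0:150,255:340,2]>110))*255
for row in (60,145):
    i=np.flatnonzero(wd[row]); print(row,i.min(),i.max(),onz(w,(i.min(),row),.05)[:2].round(4),onz(w,(i.max()+1,row),.05)[:2].round(4))
for col in (285,325):
    i=np.flatnonzero(wd[:,col]); print(col,i.max(),onz(w,(col,i.max()+1),.05)[:2].round(4))
E
```

```text
[[(15, 125, 88), (39, 14, 127), (39, 12, 150), (30, 18, 116), (15, 116, 121), (14, 142, 145), (16, 147, 153), (15, 151, 150)], [(14, 82, 75), (30, 18, 113), (33, 16, 147), (33, 17, 138), (10, 17, 91), (15, 11, 97), (12, 61, 105), (15, 146, 148)], [(14, 149, 128), (9, 25, 70), (38, 14, 142), (34, 12, 147), (21, 29, 89), (14, 134, 135), (15, 147, 149), (15, 149, 147)]]
130 [292  80  14  52 434] [298.47235023 105.36175115]
((463.4473876953125, 208.65609741210938), (7.436249256134033, 41.644500732421875), 82.02701568603516)
60 266 325 [0.5144 0.2319] [0.501  0.1752]
145 278 302 [0.4331 0.2422] [0.4271 0.2169]
285 146 [0.4294 0.2357]
325 142 [0.4238 0.1942]
```

```bash
python3 - <<'E'
from h import *
w=dict(np.load('wrist5.npz'));s=dict(np.load('scene0.npz'))
A=lambda x,y:(220+x/2,160+y*140/300)
def tri(a,b):
    o1,d1=ray(*a);o2,d2=ray(*b); k=np.linalg.lstsq(np.c_[d1,-d2],o2-o1,rcond=None)[0]; p,q=o1+k[0]*d1,o2+k[1]*d2; return ((p+q)/2).round(3),np.linalg.norm(p-q).round(3)
print(tri((w,(207,155)),(s,A(38,38)))); print(tri((w,(188,62)),(s,A(78,20)))); print('key check',tri((w,(298,105)),(s,A(92,46))))
E
```

```text
(array([0.435, 0.312, 0.082]), np.float64(0.017))
(array([0.514, 0.298, 0.088]), np.float64(0.017))
key check (array([0.464, 0.209, 0.108]), np.float64(0.0))
```

>>> send_rows:
  steps:
    - {"dp": [20,5,10],"roll": -0.05,"jaw": 65}
    - {"dp": [50,12,40],"roll": -0.094,"jaw": 65}
    - {"dp": [79,18.5,70],"roll": -0.094,"jaw": 65}
    - {"dp": [79,18.5,90],"roll": -0.094,"jaw": 65}
    - {"dp": [79,18.5,90],"roll": -0.094,"jaw": 65}

```text
time_s: 8.62
tcp_pos: [0.4535, 0.1707, 0.1498]
eef_rot: [179.8, 0.2, -8.2]
contact_force: [-0.2, 0.2, 0.0]
gripper_width: 0.057
gripper_force: 0.0
```

>>> send_rows:
  steps:
    - {"dp": [2,-20,0],"roll": 0,"jaw": 65}
    - {"dp": [4.2,-39,0],"roll": 0,"jaw": 65}
    - {"dp": [4.2,-39,0],"roll": 0,"jaw": 65}
    - {"dp": [4.2,-39,0],"roll": 0,"jaw": 65}

```text
time_s: 9.12
tcp_pos: [0.4634, 0.2116, 0.1518]
eef_rot: [-180.0, -0.0, -8.0]
contact_force: [-1.0, -0.3, -0.5]
gripper_width: 0.0571
gripper_force: 0.0
```

>>> send_rows:
  steps:
    - {"dp": [0,2,25],"roll": 0,"jaw": 65}
    - {"dp": [0,2,52],"roll": 0,"jaw": 65}
    - {"dp": [0,2,74],"roll": 0,"jaw": 65}
    - {"dp": [0,2,74],"roll": 0,"jaw": 65}
    - {"dp": [0,2,74],"roll": 0,"jaw": 65}

```text
time_s: 9.75
tcp_pos: [0.4637, 0.2093, 0.0784]
eef_rot: [-180.0, -0.0, -8.0]
contact_force: [-0.2, 0.2, 0.4]
gripper_width: 0.057
gripper_force: 0.0
```

>>> send_rows:
  steps:
    - {"dp": [0,0,0],"roll": 0,"jaw": 10}
    - {"dp": [0,0,0],"roll": 0,"jaw": 5}
    - {"dp": [0,0,0],"roll": 0,"jaw": 5}
    - {"dp": [0,0,0],"roll": 0,"jaw": 5}
    - {"dp": [0,0,0],"roll": 0,"jaw": 5}
  newtons: 45

```text
time_s: 10.38
tcp_pos: [0.4633, 0.2091, 0.0776]
eef_rot: [-180.0, -0.0, -8.0]
contact_force: [0.2, 0.9, -0.2]
gripper_width: 0.0124
gripper_force: 0.3
```

>>> send_rows:
  steps:
    - {"dp": [0,0,0],"roll": 0,"jaw": 5}
    - {"dp": [0,0,0],"roll": 0,"jaw": 5}
    - {"dp": [0,0,0],"roll": 0,"jaw": 5}

```text
time_s: 10.75
tcp_pos: [0.4634, 0.2091, 0.0776]
eef_rot: [-180.0, -0.0, -8.0]
contact_force: [-0.5, 0.5, 1.3]
gripper_width: 0.012
gripper_force: 45.0
```

>>> send_rows:
  steps:
    - {"dp": [0,0,-15],"roll": 0,"jaw": 5}
    - {"dp": [0,0,-40],"roll": 0,"jaw": 5}
    - {"dp": [0,0,-75],"roll": 0,"jaw": 5}
    - {"dp": [0,0,-110],"roll": 0,"jaw": 5}
    - {"dp": [0,0,-122],"roll": 0,"jaw": 5}

```text
time_s: 11.38
tcp_pos: [0.464, 0.2095, 0.2026]
eef_rot: [-179.8, -0.2, -8.0]
contact_force: [0.5, -0.4, -1.2]
gripper_width: 0.0119
gripper_force: 45.0
```

>>> send_rows:
  steps:
    - {"dp": [8,30,0],"roll": 0.0,"jaw": 5}
    - {"dp": [20,78,0],"roll": 0.04,"jaw": 5}
    - {"dp": [32,128,0],"roll": 0.08,"jaw": 5}
    - {"dp": [44,178,0],"roll": 0.14,"jaw": 5}
    - {"dp": [56,228,0],"roll": 0.19,"jaw": 5}

```text
time_s: 12.0
tcp_pos: [0.4864, -0.0262, 0.1995]
eef_rot: [180.0, 0.0, -19.0]
contact_force: [0.8, 1.0, -1.8]
gripper_width: 0.0117
gripper_force: 45.0
```

>>> send_rows:
  steps:
    - {"dp": [2,41,0],"roll": 0,"jaw": 5}
    - {"dp": [5,78,0],"roll": 0,"jaw": 5}
    - {"dp": [5,85,0],"roll": 0,"jaw": 5}
    - {"dp": [5,85,0],"roll": 0,"jaw": 5}

```text
time_s: 12.5
tcp_pos: [0.4638, -0.1068, 0.1995]
eef_rot: [180.0, 0.0, -19.0]
contact_force: [0.3, 0.1, -1.5]
gripper_width: 0.0115
gripper_force: 45.0
```

```bash
cat > slot.py <<'E'
from h import *
P=[]
for i in range(3): w=cap('wrist'); P.append(r.get_state()['tcp_pos'])
np.savez('wrist6.npz',**{k:w[k] for k in('image','K','R','t')})
T=np.mean(P,0); e=r.get_state()['eef_rot']; print(r.get_state()['time_s'],T,e)
im=w['image']; h=cv2.cvtColor(im,cv2.COLOR_BGR2HSV)
br=cv2.inRange(h,(15,130,60),(32,255,255)); br[230:]=0
n,l,s,c=cv2.connectedComponentsWithStats(br); print(s[1:][s[1:,4]>200],c[1:][s[1:,4]>200])
p=proj(w,[.596,-.122,.088]); print('pred',p)
x,y=map(int,p); m=np.zeros(br.shape,np.uint8); m[max(y-30,0):y+30,max(x-30,0):x+30]=255
cv2.imwrite('pics/w6.png',cv2.resize(im[max(y-60,0):y+60,x-80:x+80],(800,600)))
E
python3 slot.py
```

```text
12.65 [ 0.46429874 -0.10604247  0.19953348] [-1.79996281e+02  3.64884280e-03 -1.88470632e+01]
[[ 253    0   64   72 3370]
 [   0  113   77  117 3303]] [[284.3694362   34.22522255]
 [ 23.72721768 176.68301544]]
pred [283.28904302  34.09462035]
```

View pics/w6.png

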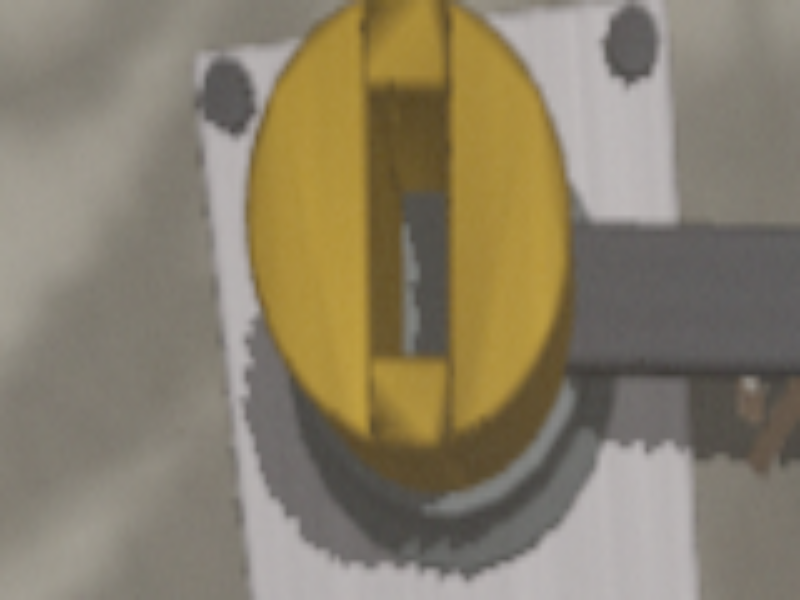

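The slot lies upright in this crop, at columns 368–448 and rows 88–358, so its angle matches the tool yaw of −18.9°.

```bash
python3 - <<'E'
from h import *
w=dict(np.load('wrist6.npz')); T=np.array([.4643,-.1060]); a=np.radians(-18.9); X=np.array([np.cos(a),np.sin(a)]); Y=np.array([X[1],-X[0]])
f=lambda x,y:(203+x/5-.5,y*94/600-.5)
for z in (.088,.084,.08):
  Q=np.array([onz(w,f(*p),z)[:2] for p in [(369,88),(448,88),(448,358),(370,358)]])
  q=np.c_[(Q-T)@X,(Q-T)@Y]*1e3; print(z,q.round(1).tolist(),q.mean(0),Q.mean(0))
# barrel ellipse -> circle on z=.088
h=cv2.cvtColor(w['image'],cv2.COLOR_BGR2HSV); br=cv2.inRange(h,(15,130,120),(32,255,255)); br[:,:245]=0;br[:,325:]=0;br[80:]=0
c=max(cv2.findContours(br,0,cv2.CHAIN_APPROX_NONE)[0],key=len)[:,0]
P=np.array([onz(w,p,.088)[:2] for p in c if p[1]>2]); q=np.c_[(P-T)@X,(P-T)@Y]*1e3; print('barrel extents',q.min(0),q.max(0))
E
```

```text
0.088 [[143.3, -32.1], [143.3, -20.8], [115.4, -21.4], [115.4, -33.0]] [129.33499111 -26.8357938 ] [ 0.59535452 -0.1225049 ]
0.084 [[144.4, -32.6], [144.4, -21.1], [116.1, -21.8], [116.0, -33.5]] [130.2210596 -27.2603142] [ 0.59633033 -0.12239029]
0.08 [[145.5, -33.1], [145.5, -21.5], [116.7, -22.1], [116.7, -34.0]] [131.10712809 -27.68483461] [ 0.59730613 -0.12227567]
barrel extents [106.1544807  -49.83489065] [149.81416953  -3.69960505]
```

>>> send_rows:
  steps:
    - {"dp": [35,-7,0],"roll": 0,"jaw": 5}
    - {"dp": [80,-16,5],"roll": 0,"jaw": 5}
    - {"dp": [115,-24,15],"roll": 0,"jaw": 5}
    - {"dp": [130,-27,30],"roll": 0,"jaw": 5}
    - {"dp": [130,-27,35],"roll": 0,"jaw": 5}

```text
time_s: 13.28
tcp_pos: [0.5957, -0.1224, 0.1624]
eef_rot: [179.9, 0.2, -18.9]
contact_force: [-0.3, -0.2, -1.0]
gripper_width: 0.0117
gripper_force: 45.0
```

>>> send_rows:
  steps:
    - {"dp": [0,0,0],"roll": 0,"jaw": 5}
    - {"dp": [0,0,0],"roll": 0,"jaw": 5}
    - {"dp": [0,0,0],"roll": 0,"jaw": 5}

```text
time_s: 13.65
tcp_pos: [0.5958, -0.123, 0.1656]
eef_rot: [-180.0, -0.1, -18.9]
contact_force: [-0.8, -0.0, -1.1]
gripper_width: 0.0118
gripper_force: 45.0
```

```bash
python3 - <<'E'
from h import *
c=cap('scene');d=cap('side');P=[]
for i in range(4): cap('wrist') if i==0 else cap('scene'); P.append(r.get_state()['tcp_pos'])
T=np.mean(P,0);print(T,r.get_state()['eef_rot'],r.get_state()['contact_force'])
# key tip predicted vs slot
u=lambda c,p:cv2.resize(c['image'][int(p[1])-30:int(p[1])+30,int(p[0])-40:int(p[0])+40],(400,300),interpolation=2)
q=[.5956,-.1225,.1]
cv2.imwrite('pics/w7.png',np.hstack([u(c,proj(c,q)),u(d,proj(d,q))]))
E
```

```text
[ 0.59591148 -0.12312544  0.16494985] [-1.79991742e+02 -1.74368980e-02 -1.89006713e+01] [-0.57847402  0.37905399 -1.18216015]
```

View pics/w7.png

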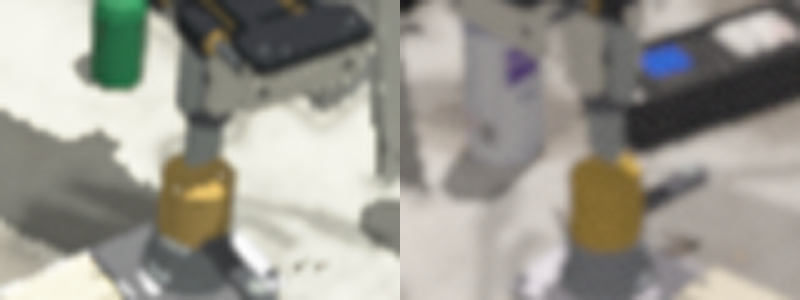

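The key hangs upright just above the barrel in both views. Descending with force checks.

>>> send_rows:
  steps:
    - {"dp": [-0.4,-0.6,4],"roll": 0,"jaw": 5}
    - {"dp": [-0.4,-0.6,9],"roll": 0,"jaw": 5}
    - {"dp": [-0.4,-0.6,14],"roll": 0,"jaw": 5}
    - {"dp": [-0.4,-0.6,18],"roll": 0,"jaw": 5}
    - {"dp": [-0.4,-0.6,20],"roll": 0,"jaw": 5}

```text
time_s: 14.58
tcp_pos: [0.5956, -0.1224, 0.1441]
eef_rot: [180.0, 0.0, -18.9]
contact_force: [0.2, -0.2, -0.3]
gripper_width: 0.0118
gripper_force: 45.0
```

Tip ~12 mm inside the slot with no force. Continuing.

>>> send_rows:
  steps:
    - {"dp": [0,0,7],"roll": 0,"jaw": 5}
    - {"dp": [0,0,14],"roll": 0,"jaw": 5}
    - {"dp": [0,0,20],"roll": 0,"jaw": 5}
    - {"dp": [0,0,25],"roll": 0,"jaw": 5}
    - {"dp": [0,0,27],"roll": 0,"jaw": 5}

```text
time_s: 15.2
tcp_pos: [0.5956, -0.1224, 0.1171]
eef_rot: [180.0, 0.0, -18.9]
contact_force: [0.2, 0.2, -0.5]
gripper_width: 0.0118
gripper_force: 45.0
```

>>> send_rows:
  steps:
    - {"dp": [0,0,1.5],"roll": 0,"jaw": 5}
    - {"dp": [0,0,2.5],"roll": 0,"jaw": 5}
    - {"dp": [0,0,2.5],"roll": 0,"jaw": 5}

```text
time_s: 15.58
tcp_pos: [0.5959, -0.1224, 0.1156]
eef_rot: [-180.0, -0.0, -18.9]
contact_force: [-1.9, 0.4, 2.7]
gripper_width: 0.0118
gripper_force: 45.0
```

>>> send_rows:
  steps:
    - {"dp": [0,0,0],"roll": 0.12,"jaw": 5}
    - {"dp": [0,0,0],"roll": 0.26,"jaw": 5}
    - {"dp": [0,0,0],"roll": 0.4,"jaw": 5}
    - {"dp": [0,0,0],"roll": 0.54,"jaw": 5}
    - {"dp": [0,0,0],"roll": 0.68,"jaw": 5}

```text
time_s: 16.2
tcp_pos: [0.5953, -0.1234, 0.1156]
eef_rot: [179.9, -0.0, -58.1]
contact_force: [-1.7, -3.9, 3.1]
gripper_width: 0.0124
gripper_force: 45.0
```

>>> send_rows:
  steps:
    - {"dp": [0,0,0],"roll": 0.14,"jaw": 5}
    - {"dp": [0,0,0],"roll": 0.28,"jaw": 5}
    - {"dp": [0,0,0],"roll": 0.42,"jaw": 5}
    - {"dp": [0,0,0],"roll": 0.54,"jaw": 5}
    - {"dp": [0,0,0],"roll": 0.64,"jaw": 5}

```text
time_s: 16.82
tcp_pos: [0.5943, -0.1236, 0.1156]
eef_rot: [179.9, -0.1, -94.7]
contact_force: [-6.5, -3.7, 6.2]
gripper_width: 0.0119
gripper_force: 45.0
```

```bash
python3 - <<'E'
from h import *
s=r.get_state(); print(s['time_s'],s['tcp_pos'],s['eef_rot'],s['contact_force'],s['moment'],s['joints'])
E
```

```text
16.825 [ 0.59433923 -0.12364284  0.11562468] [ 1.79869359e+02 -9.76184498e-02 -9.47325736e+01] [-6.51228031 -3.73641782  6.20388178] [-1.56501891  2.22555357  0.12310417] [  6.7102062   20.38890385 -17.27586034   0.08795115 -52.48267909
 -11.49654324]
```

>>> send_rows:
  steps:
    - {"dp": [0,0,0],"roll": 0.05,"jaw": 5}
    - {"dp": [0,0,0],"roll": 0.1,"jaw": 5}
    - {"dp": [0,0,0],"roll": 0.14,"jaw": 5}
    - {"dp": [0,0,0],"roll": 0.14,"jaw": 5}

```text
time_s: 17.32
tcp_pos: [0.5941, -0.1236, 0.1156]
eef_rot: [179.9, -0.1, -102.6]
contact_force: [-5.8, -3.8, 7.9]
gripper_width: 0.0117
gripper_force: 45.0
```

```bash
python3 - <<'E'
from h import *
w=cap('scene'); d=cap('side'); s=r.get_state(); print(s['time_s'],s['tcp_pos'],s['eef_rot'],s['contact_force'],s['moment'])
E
```

```text
17.425 [ 0.59407669 -0.12361794  0.11558333] [ 1.79858980e+02 -1.15606903e-01 -1.02559654e+02] [-6.21185259 -4.1904492   6.42363067] [-1.49419364  2.42440938  0.04236884]
```

>>> send_rows:
  steps:
    - {"dp": [0,0,0],"roll": 0.05,"jaw": 5}
    - {"dp": [0,0,0],"roll": 0.1,"jaw": 5}
    - {"dp": [0,0,0],"roll": 0.1,"jaw": 5}

```text
time_s: 17.8
tcp_pos: [0.594, -0.1235, 0.1156]
eef_rot: [179.9, -0.1, -108.2]
contact_force: [-7.3, -3.4, 7.6]
gripper_width: 0.012
gripper_force: 45.7
```

```bash
python3 - <<'E'
from h import *
s=r.get_state(); print(s['time_s'],s['tcp_pos'],s['eef_rot'],s['contact_force'],s['moment'],s['gripper_width'])
E
```

```text
17.8 [ 0.59400616 -0.12349489  0.11560749] [ 1.79860901e+02 -1.48608641e-01 -1.08229963e+02] [-7.27959843 -3.4011154   7.55667373] [-1.24652691  2.59905632  0.89865891] 0.01198794996896906
```

Moment z jumped to 0.9 N·m: the stop is reached. Relaxing the twist, releasing and rising.

>>> send_rows:
  steps:
    - {"dp": [0,0,0],"roll": -0.05,"jaw": 5}
    - {"dp": [0,0,0],"roll": -0.05,"jaw": 50}
    - {"dp": [0,0,0],"roll": -0.05,"jaw": 50}
    - {"dp": [0,0,0],"roll": -0.05,"jaw": 50}
    - {"dp": [0,0,0],"roll": -0.05,"jaw": 50}

```text
time_s: 18.42
tcp_pos: [0.5959, -0.1223, 0.115]
eef_rot: [-180.0, 0.0, -105.4]
contact_force: [0.7, -0.4, -0.7]
gripper_width: 0.0428
gripper_force: 0.0
```

>>> send_rows:
  steps:
    - {"dp": [0,0,-15],"roll": 0,"jaw": 50}
    - {"dp": [0,0,-50],"roll": 0,"jaw": 50}
    - {"dp": [0,0,-90],"roll": 0,"jaw": 50}
    - {"dp": [0,0,-120],"roll": 0,"jaw": 50}
    - {"dp": [-30,0,-130],"roll": 0,"jaw": 50}

```text
time_s: 19.05
tcp_pos: [0.6045, -0.0944, 0.249]
eef_rot: [-179.7, 0.1, -105.5]
contact_force: [0.6, 0.0, -0.6]
gripper_width: 0.0441
gripper_force: 0.0
```

>>> send_rows:
  steps:
    - {"dp": [-35,0,0],"roll": 0,"jaw": 50}
    - {"dp": [-80,0,0],"roll": 0,"jaw": 50}
    - {"dp": [-95,0,0],"roll": 0,"jaw": 50}
    - {"dp": [-95,0,0],"roll": 0,"jaw": 50}

```text
time_s: 19.55
tcp_pos: [0.6292, -0.0011, 0.2456]
eef_rot: [-180.0, 0.0, -105.3]
contact_force: [0.2, 0.1, 0.7]
gripper_width: 0.0439
gripper_force: 0.0
```

```bash
python3 - <<'E'
from h import *
w=cap('wrist'); s=r.get_state(); print(s['time_s'],s['tcp_pos'],s['eef_rot'],s['contact_force'])
np.savez('wrist8.npz',**{k:w[k] for k in('image','K','R','t')})
cv2.imwrite('pics/w8.png',cv2.resize(w['image'][:250],(800,312*1)))
for p in [[.4924,-.0979,.03],[.596,-.1225,.102],[.506,-.103,.052]]: print(proj(w,p)*1.25)
E
```

```text
19.6 [ 0.62889342 -0.0018713   0.24554439] [-1.79986846e+02 -3.70562488e-03 -1.05365786e+02] [ 0.26424752 -0.25342543  0.36062121]
[530.86812627  71.88191612]
[403.60581052  58.84377472]
[521.28993755  65.10672323]
```

View pics/w8.png

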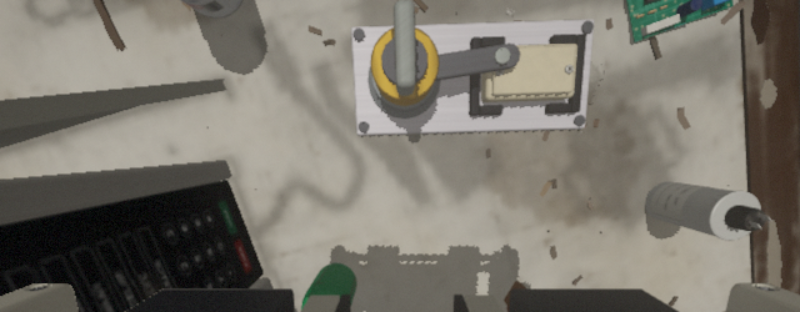

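The arm lies over the box, which is still in the pocket, and the key stands in the barrel. Checking the arm angle and box pose numerically.

```bash
python3 - <<'E'
from h import *
w=dict(np.load('wrist8.npz')); s=1/1.25
t=onz(w,(510*s,55*s),.052)[:2]; a=np.array([.5958,-.1225]); v=t-a
ang=np.degrees(np.arctan2(v[1],v[0])); print(t,ang,np.linalg.norm(v),'barrel',np.radians((-103.4-ang)%360))
h=cv2.cvtColor(w['image'],cv2.COLOR_BGR2HSV); m=cv2.inRange(h,(12,38,110),(35,130,255)); z=np.zeros_like(m); z[28:92,375:470]=m[28:92,375:470]
z=cv2.morphologyEx(z,cv2.MORPH_OPEN,np.ones((3,3))); c=max(cv2.findContours(z,0,cv2.CHAIN_APPROX_NONE)[0],key=len)[:,0]
print(cv2.minAreaRect(np.array([onz(w,p,.032)[:2] for p in c],np.float32)*1000))
k=onz(w,(404*s,8),.102); print(onz(w,(404*s,0*s),.102)[:2],onz(w,(404*s,85*s),.102)[:2])
E
```

```text
[ 0.51309171 -0.11238976] 173.0307546047181 0.0833239338030527 barrel 1.458558485554779
((493.63128662109375, -97.63632202148438), (41.58571243286133, 74.74288940429688), 77.13977813720703)
[ 0.58673613 -0.15558906] [ 0.59996539 -0.10691601]
```

Barrel ≈ 1.45 rad, box at (493.6, −97.6) mm and 77.1° (square to the pocket). Handing in.

```bash
python3 -c "
from plant import r
print(r.close_job())"
```

```text
the job is handed in; nothing more can be done
None
```

I handed the job in at about 20 s: the box is in the pocket, the flat-head key is home in the lock and left in, and the lock is turned to its stop (about 1.45 rad) with the arm over the box; no verdict came back.

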